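Sort sealed sensor housings by weight

ROBOT

A 6-joint arm with a two-finger parallel gripper is mounted at the origin on the work surface. World frame = base frame: x ahead of the robot, y to its left, z up, the work surface at z = 0. Lengths are in m, angles in degrees, forces in N, time in s.
With the tool pointing down it reaches from about 0.3 to 0.75 m from the base axis. Payload 8.5 kg.
Tool frame: the origin (TCP) lies midway between the tips of the shut fingers; the grasp point (between the pads) lies 19 mm behind it; y points along the fingers, x is the direction in which the jaws open and shut, and the axes are right-handed (so a half turn about y gives the same grasp; the last joint's range is limited). The gripper opens to 85 mm and grips with 20 to 120 N. Pads are 22 mm wide; open, the fingers measure 114 mm over their backs; the gripper's body (76 mm by 85 mm) begins 54 mm behind the grasp point. The pads swing forward as they close: fully open they stand 13 mm farther back than shut.
Start: joints at [-86.534, 21.807, 74.336, -0, 83.858, -12.336], TCP at [0.15, -0.529, 0.231] pointing down, gripper open.
Joint ranges: [-178.18, 178.18], [-50.72, 133.34], [12.68, 142.11], [-81.47, 261.47], [9.98, 163.14], [-165.26, 165.26]. Speed limits (degrees/s): [136.94, 136.94, 180, 180, 180, 180].

INTERFACE

Orientations are given as a 3x3 rotation matrix whose columns are the frame's x, y, z axes.
In Python, from rig import env gives the robot as it stands.
- The arm moves only by the tool carry_out, never from a script. Its argument "plan" is a list of rows, each a list of 3 entries, a list of its own where there are three numbers: the shift along the tool's x, y, z in m, then the turn, a rotation vector about the tool's x, y, z in degrees, then the finger opening in m, from 0 to 0.0854. In form: [[[dx, dy, dz], [ax, ay, az], jaw], ...]. A call has 1 to 8 rows; each row shifts and turns the commanded pose from where the row before left it, along the tool's axes as they then stand; what a row does not reach is not made up. A row lasts 1/8 s, in which the tool goes at most 62.5 mm and 10.7 degrees, less where a joint would pass 70% of its speed; a pose out of reach is approached as far as the arm can. A call is refused whole if a number of a shift passes 0.0625 or a number of a turn 10.7, either way. A call with a gripper value outside its range is refused whole. The fingers move at their own pace and stop on an object; "force" is the grip in N (left out, the last holds). Time passes only in rows, so rows that do not move let the fingers close. It gives the time, the measured TCP pose, the force and the opening at its end, in the units of the state.
- env.observe(): the state, without advancing time (a new reading comes with each control period).
- env.get_image(name): name is "scene" or "side" or "wrist"; returns a dict with "image" (420x560x3 uint8, red, green, blue), "vfov" (degrees; the focal length in pixels is half the picture's height over the tangent of half this angle, whatever the lens; pixels are square), "cx", "cy" (the principal point, pixels), "rvec" (rotation vector, rad) and "tvec" (3), from world to camera coordinates, as OpenCV has them; the wrist camera has in their place "tool_from_camera" (4x4, takes a point from camera to tool coordinates, whose origin is the TCP and whose axes are the tool frame's). Camera axes: x right, y down, z forward; pixel columns grow to the right and rows downward; lengths in m; the calibration is good to about 2 mm. The wrist camera is an equidistant fisheye: a pixel r from the principal point sees the ray r / f radians off the axis. A picture is of the moment at which its call begins: read the wrist's pose just before it. There is no depth.
- env.close_job(): hands the job in, once; it reports no verdict.
Trained networks look in a picture, given as the dict that the camera call returned (one of the last four; its "shot" number tells which), for a name from the list of things; names that differ only in an ending like _2 or _b are one class to them, and where a whole thing is asked for, a point or a joint stands for the part that bears it (a point fixed in the world has none). Each returns a list of dicts, best first, with "conf" (0 to 1); they miss things now and then, are a little off and sometimes report something else, mostly with a low value. They report only what shows in the picture. A call takes as long as a camera call.
- env.outline_of(target, picture): "mask" (420x560 bool, what is visible of it) and "pixel" ([row, column] in pixels, amid what is visible of it).
The state is a dict: "time_s": time; "q": joint angles; "qvel": joint speeds; "joint_efforts": joint torques, N m; "position": TCP position; "tool_rot": TCP orientation; "ft_force": force on the tool from outside, world axes, zero at the start; "wrist_torque": the same for the moment, N m; "grip_width": finger opening in m.
Only numpy, scipy, OpenCV 4.12 (cv2) and the standard library are available. Lean on these libraries where they do the work, as an engineer would, in place of code of your own. Each camera call takes 0.05 s, during which the arm holds its last target.

TASK

Two sealed sensor housings with blue lids have come back to the workshop bench, and each may be full (battery block inside, roughly half a kilo) or just an empty shell (a bit over 100 g): one of each, both full or both empty. Lift each one to feel its weight, then lower it, without dropping it, into the green tray if it is full or the yellow tray if it is empty, so that it stands upright on the tray floor.

Things in the scene. Friction and masses are not known exactly. Their poses are not given: they have to be found in the camera images.
- unit_a: Sealed sensor housing, loose and upright: square white plastic box 60 x 60 mm, 70 mm tall, the top 13 mm a BLUE lid with small white label. Origin: centre of its underside; z up, x and y square to its flat rigid sides. Either FULL (480 to 620 g in all) or EMPTY (105 to 130 g); nothing outside shows which, any mix occurs. (One housing with a black lid stands by: not part of the job.)
- unit_b: Other sealed sensor housing, loose and upright: square white plastic box 60 x 60 mm, 70 mm tall, the top 13 mm a BLUE lid with small white label. Origin: centre of its underside; z up, x and y square to its flat rigid sides. Either FULL (480 to 620 g in all) or EMPTY (105 to 130 g); nothing outside shows which, any mix occurs. (One housing with a black lid stands by: not part of the job.)
- tray_full: GREEN shallow open tray fixed to the bench: 216 mm along its x, 158 mm along its y, walls 4 mm thick and 26 mm high, floor top 4 mm above the bench. Origin: centre of its underside, at bench height. Both housings fit one behind the other, e.g. centred 50 mm either side of the middle along its x. For full housings.
- tray_empty: YELLOW shallow open tray fixed to the bench: 216 mm along its x, 158 mm along its y, walls 4 mm thick and 26 mm high, floor top 4 mm above the bench. Origin: centre of its underside, at bench height. Both housings fit one behind the other, e.g. centred 50 mm either side of the middle along its x. For empty housings.

How it is judged (in metres and radians):
At the end, for the whole second after the job is handed in: Each blue-lidded housing stands inside the tray that matches its weight (full: green, empty: yellow) on the tray's floor (underside within 11 mm of it), within 10 degrees of upright, released and at rest (((x of unit_a in the frame of tray_full between -0.085 and 0.085 m and y of unit_a in the frame of tray_full between -0.055 and 0.055 m and z of unit_a in the frame of tray_full below 0.015 m and contact force between unit_a and tray_full above 2.8 N) or ((x of unit_a in the frame of tray_empty between -0.085 and 0.085 m and y of unit_a in the frame of tray_empty between -0.055 and 0.055 m and z of unit_a in the frame of tray_empty below 0.015 m and contact force between unit_a and tray_empty below 2.8 N) and contact force between unit_a and tray_empty above 0.4 N)) and angle between each of unit_a, unit_b's own z axis and vertical below 0.17 rad and linear speed of each of unit_a, unit_b below 0.02 m/s and ((x of unit_b in the frame of tray_full between -0.085 and 0.085 m and y of unit_b in the frame of tray_full between -0.055 and 0.055 m and z of unit_b in the frame of tray_full below 0.015 m and contact force between unit_b and tray_full above 2.8 N) or ((x of unit_b in the frame of tray_empty between -0.085 and 0.085 m and y of unit_b in the frame of tray_empty between -0.055 and 0.055 m and z of unit_b in the frame of tray_empty below 0.015 m and contact force between unit_b and tray_empty below 2.8 N) and contact force between unit_b and tray_empty above 0.4 N))); the robot touches nothing.
It fails at once if a housing is dropped (falls free of the fingers faster than 0.7 m/s, a drop of about 25 mm) ((linear speed of unit_a above 0.7 m/s and contact force between the fingers and unit_a below 0.05 N) or (linear speed of unit_b above 0.7 m/s and contact force between the fingers and unit_b below 0.05 N)).
It also fails if it takes over 59 s, if anything falls off the work surface, if the arm or the gripper's body presses on something with over 40 N, if the wrist force passes 120 N, or if a joint passes its speed limit or range.

## Working session

There is one attempt and no reset: what is moved stays moved. The work goes in short steps, Python scripts to look and compute and a tool call to move; the robot and the scene stay as the last step left them, time stands still between calls to the robot, and variables do not carry over. Pictures are saved under pics/ and viewed, and the job is handed in when it is done.

Besides the shell and the picture viewer there is one more tool, called after "Request:" as name(argument=value, ...) on one line, values as JSON. carry_out: Moves the arm, as the interface text tells. Its arguments: {"type":"object","properties":{"plan":{"type":"array","items":{"type":"array"}},"force":{"type":"number"}},"required":["plan"]}

```bash
ls; mkdir -p pics; python3 - <<'E'
from rig import env
import cv2,numpy as np,pickle
s=env.observe();print({k:np.round(v,3).tolist() for k,v in s.items()})
d={}
for n in("scene","side"):
    p=env.get_image(n);d[n]=p
    cv2.imwrite(f"pics/{n}0.png",p["image"][:,:,::-1])
    print({k:v for k,v in p.items() if k!="image"})
    for t in("unit_a","tray_full","tray_empty"):
        r=env.outline_of(t,p);print(n,t,[(round(q["conf"],2),np.round(q["pixel"]).tolist(),int(q["mask"].sum())) for q in r])
        d[n+t]=r
pickle.dump(d,open("d0.pkl","wb"))
E
```

```text
pics
{'time_s': 0.0, 'q': [-86.533, 21.841, 74.386, -0.001, 83.86, -12.337], 'qvel': [-0.031, -0.097, 0.018, 0.067, 0.002, -0.047], 'joint_efforts': [0.001, -44.846, -23.128, -0.0, 0.005, 0.0], 'position': [0.15, -0.529, 0.231], 'tool_rot': [[0.272, -0.0, 0.962], [-0.962, 0.002, 0.272], [-0.001, -1.0, 0.0]], 'ft_force': [0.125, 0.067, -0.097], 'wrist_torque': [0.007, 0.024, 0.003], 'grip_width': 0.086}
{'vfov': 53.862096256520736, 'cx': 272.1954227332827, 'cy': 207.54625876656488, 'rvec': array([ 2.24288695,  1.3473835 , -0.3950395 ]), 'tvec': array([-0.24605305, -0.40751533,  1.2316857 ]), 'shot': 1}
scene unit_a [(0.77, [226.0, 266.0], 1192), (0.74, [167.0, 287.0], 1031)]
scene tray_full [(0.77, [251.0, 147.0], 7103)]
scene tray_empty [(0.87, [158.0, 388.0], 5063)]
{'vfov': 43.01020349297469, 'cx': 278.8694067828892, 'cy': 209.24639884841108, 'rvec': array([ 0.80991499, -2.52586758,  1.16714785]), 'tvec': array([0.44669507, 0.2640717 , 1.02811837]), 'shot': 2}
side unit_a [(0.64, [250.0, 286.0], 1311), (0.57, [201.0, 274.0], 1063)]
side tray_full [(0.78, [171.0, 350.0], 3648)]
side tray_empty [(0.92, [317.0, 188.0], 8024), (0.72, [166.0, 349.0], 3655)]
```

View pictures.

View pics/scene0.png

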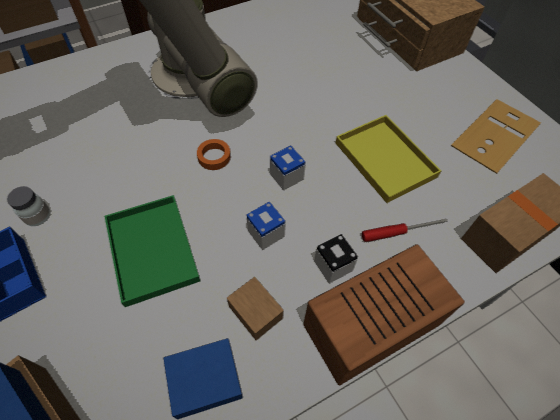

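View pics/side0.png

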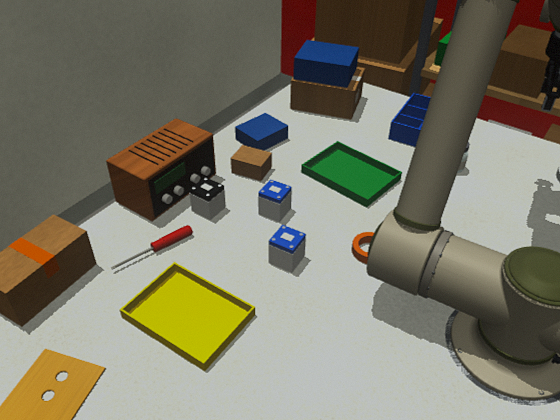

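```bash
cat > h.py <<'E'
import numpy as np,cv2
from scipy.optimize import minimize
def K(p):
    f=210/np.tan(np.radians(p["vfov"])/2);return np.array([[f,0,p["cx"]],[0,f,p["cy"]],[0,0,1.]])
def proj(p,P): return cv2.projectPoints(np.asarray(P,float).reshape(-1,3),p["rvec"],p["tvec"],K(p),None)[0].reshape(-1,2)
def box(v,dx,dy,h):
    x,y,z,a=v;c,s=np.cos(a),np.sin(a)
    return np.array([[x+c*i*dx/2-s*j*dy/2,y+s*i*dx/2+c*j*dy/2,z+k*h] for i in(-1,1) for j in(-1,1) for k in(0,1)])
def tri(p1,u1,p2,u2):
    M=[]
    for p in(p1,p2): M.append(K(p)@np.c_[cv2.Rodrigues(p["rvec"])[0],p["tvec"]])
    X=cv2.triangulatePoints(M[0],M[1],np.float64(u1).reshape(2,1),np.float64(u2).reshape(2,1));return (X[:3]/X[3]).ravel()
S=4
def sil(p,P):
    im=np.zeros((420*S,560*S),np.uint8);h=cv2.convexHull(np.float32(proj(p,P)*S+S/2-.5)).astype(np.float32)
    cv2.fillConvexPoly(im,np.round(h*16).astype(np.int32),1,shift=4)
    return cv2.resize(im.astype(np.float32),(560,420),interpolation=cv2.INTER_AREA)
def cost(v,size,obs):
    c=0
    for p,m in obs: c+=np.abs(sil(p,box(v,*size))-m).sum()/m.sum()
    return c
def fit(size,obs,x0,zfree=True):
    best=None
    for a in np.radians(np.arange(0,180 if size[0]!=size[1] else 90,15)):
        r=minimize(lambda v:cost([*v[:3],v[3]],size,obs),[*x0,a],method="Nelder-Mead",options=dict(initial_simplex=np.array([[*x0,a]]+[[*(np.array(x0)+d),a+e] for d,e in (([.015,0,0],0),([0,.015,0],0),([0,0,.01],0),([0,0,0],.2))]),xatol=1e-4,fatol=1e-4,maxiter=250))
        if best is None or r.fun<best.fun: best=r
    return best
E
python3 - <<'E'
from h import *
import pickle
d=pickle.load(open("d0.pkl","rb"));a,b=d["scene"],d["side"]
def m(k,i): return d[k][i]["mask"].astype(np.float32)
def px(k,i): return d[k][i]["pixel"][::-1]
for n,size,i,j in (("unit_a",(.06,.06,.07),0,0),("unit_a",(.06,.06,.07),0,1),("unit_a",(.06,.06,.07),1,0),("unit_a",(.06,.06,.07),1,1),("tray_full",(.216,.158,.026),0,0),("tray_empty",(.216,.158,.026),0,0)):
    X=tri(a,px("scene"+n,i),b,px("side"+n,j))
    print(n,i,j,X.round(3))
    if (n=="unit_a") and not(0<X[2]<.08): continue
    r=fit(size,[(a,m("scene"+n,i)),(b,m("side"+n,j))],X-[0,0,size[2]*.6])
    print("  ",r.x.round(4),np.degrees(r.x[3]).round(1),round(r.fun,3))
E
```

```text
unit_a 0 0 [ 0.541 -0.025 -0.077]
unit_a 0 1 [ 0.6   -0.055  0.034]
   [ 0.6001 -0.0561  0.0008  0.1406] 8.1 0.175
unit_a 1 0 [0.479 0.065 0.034]
   [ 4.8250e-01  6.3700e-02 -7.0000e-04  1.6537e+00] 94.7 0.171
unit_a 1 1 [0.539 0.029 0.121]
tray_full 0 0 [ 0.524 -0.305  0.008]
   [ 0.52   -0.2948  0.0007 -0.1213] -6.9 0.048
tray_empty 0 0 [0.549 0.315 0.005]
   [5.510e-01 3.100e-01 2.200e-03 3.162e+00] 181.2 0.038
```

```bash
python3 - <<'E'
from h import *
import pickle
d=pickle.load(open("d0.pkl","rb"))
B=[([.6001,-.0561,.0008,.1406],(.06,.06,.07)),([.4825,.0637,-.0007,1.6537],(.06,.06,.07)),([.52,-.2948,.0007,-.1213],(.216,.158,.026)),([.551,.31,.0022,.0203],(.216,.158,.026))]
out=[]
for n,(x0,y0) in (("scene",(225,130)),("side",(245,165))):
    p=d[n];im=cv2.resize(p["image"][:,:,::-1][y0:y0+120,x0:x0+100],None,fx=4,fy=4,interpolation=cv2.INTER_CUBIC)
    for v,s in B[:2]:
        u=(proj(p,box(v,*s))-[x0,y0]+.5)*4
        for i in range(8):
            for j in range(i):
                if bin(i^j).count("1")==1: cv2.line(im,tuple(map(int,u[i])),tuple(map(int,u[j])),(0,0,255),1)
    out.append(im)
cv2.imwrite("pics/ov.png",np.hstack(out))
E
```

```text
(no output)
```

View pics/ov.png

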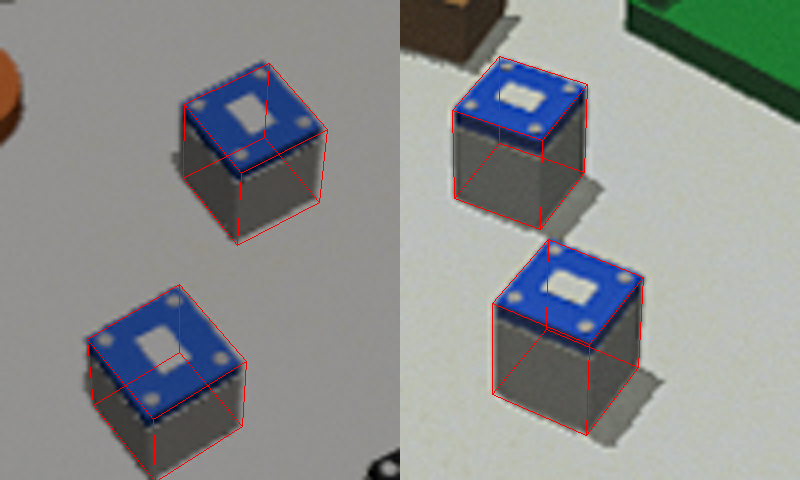

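```bash
cat > pl.py <<'E'
import numpy as np,sys
from scipy.spatial.transform import Rotation as R
from rig import env
from h import *
def plan(tgts,jaw):
    """tgts: list of (pos, jawdir angle deg or None, nrows)"""
    s=env.observe();p=np.array(s["position"]);T=np.array(s["tool_rot"])
    print("t",round(s["time_s"],2),"pos",p.round(4),"ang",round(np.degrees(np.arctan2(T[1,0],T[0,0])),2),"F",np.round(s["ft_force"],2),"w",round(s["grip_width"],4))
    rows=[]
    for pos,ang,n in tgts:
        p0=p.copy()
        for k in range(n):
            want=p+(np.array(pos)-p)/(n-k)
            dl=np.round(T.T@(want-p),3)
            w=np.zeros(3)
            if ang is not None:
                g=np.radians(ang);X=np.array([np.cos(g),np.sin(g),0]);Y=np.array([0,0,-1.]);D=np.c_[X,Y,np.cross(X,Y)]
                w=R.from_matrix(T.T@D).as_rotvec(degrees=True)/(n-k)
            w=np.round(w,1)+0.0
            rows.append([(dl+0.).tolist(),w.tolist(),jaw])
            if max(abs(dl))>.0625 or max(abs(w))>10.7: print("LIMIT",len(rows))
            p=p+T@dl;T=T@R.from_rotvec(w,degrees=True).as_matrix()
    for r in range(0,len(rows),8): print(str(rows[r:r+8]).replace(" ",""))
    print("end",p.round(4))
E
python3 - <<'E'
from pl import *
import pickle
d=pickle.load(open("d0.pkl","rb"))
print("black",tri(d["scene"],[338,246],d["side"],[208,186]))
plan([([.6,-.056,.17],-81.9,16)],.0854)
E
```

```text
black [0.73029232 0.03636438 0.07769001]
t 0.4 pos [ 0.1498 -0.5292  0.2312] ang -74.2 F [-0.03 -0.3  -0.04] w 0.0851
[[[-0.021,0.004,0.035],[0.0,0.5,0.0],0.0854],[[-0.021,0.004,0.035],[0.0,0.5,0.0],0.0854],[[-0.021,0.004,0.035],[0.0,0.5,0.0],0.0854],[[-0.022,0.004,0.035],[0.0,0.5,0.0],0.0854],[[-0.022,0.004,0.034],[0.0,0.5,0.0],0.0854],[[-0.022,0.004,0.034],[0.0,0.5,0.0],0.0854],[[-0.023,0.004,0.034],[0.0,0.5,0.0],0.0854],[[-0.023,0.004,0.034],[0.0,0.5,0.0],0.0854]]
[[[-0.023,0.004,0.034],[0.0,0.5,0.0],0.0854],[[-0.023,0.004,0.033],[0.0,0.5,0.0],0.0854],[[-0.024,0.004,0.033],[0.0,0.5,0.0],0.0854],[[-0.024,0.003,0.033],[0.0,0.4,0.0],0.0854],[[-0.024,0.004,0.033],[0.0,0.5,0.0],0.0854],[[-0.025,0.003,0.032],[0.0,0.4,0.0],0.0854],[[-0.025,0.004,0.033],[0.0,0.5,0.0],0.0854],[[-0.025,0.003,0.032],[0.0,0.4,0.0],0.0854]]
end [ 0.6001 -0.056   0.1703]
```

Request:
carry_out(plan=[[[-0.021, 0.004, 0.035], [0.0, 0.5, 0.0], 0.0854], [[-0.021, 0.004, 0.035], [0.0, 0.5, 0.0], 0.0854], [[-0.021, 0.004, 0.035], [0.0, 0.5, 0.0], 0.0854], [[-0.022, 0.004, 0.035], [0.0, 0.5, 0.0], 0.0854], [[-0.022, 0.004, 0.034], [0.0, 0.5, 0.0], 0.0854], [[-0.022, 0.004, 0.034], [0.0, 0.5, 0.0], 0.0854], [[-0.023, 0.004, 0.034], [0.0, 0.5, 0.0], 0.0854], [[-0.023, 0.004, 0.034], [0.0, 0.5, 0.0], 0.0854]], force=60)

```text
time_s: 1.4
position: [0.3759, -0.2914, 0.1993]
tool_rot: [[0.204, 0.0, 0.979], [-0.979, -0.0, 0.204], [0.0, -1.0, 0.0]]
ft_force: [0.4, 0.1, -1.4]
grip_width: 0.0852
```

Request:
carry_out(plan=[[[-0.023, 0.004, 0.034], [0.0, 0.5, 0.0], 0.0854], [[-0.023, 0.004, 0.033], [0.0, 0.5, 0.0], 0.0854], [[-0.024, 0.004, 0.033], [0.0, 0.5, 0.0], 0.0854], [[-0.024, 0.003, 0.033], [0.0, 0.4, 0.0], 0.0854], [[-0.024, 0.004, 0.033], [0.0, 0.5, 0.0], 0.0854], [[-0.025, 0.003, 0.032], [0.0, 0.4, 0.0], 0.0854], [[-0.025, 0.004, 0.033], [0.0, 0.5, 0.0], 0.0854], [[-0.025, 0.003, 0.032], [0.0, 0.4, 0.0], 0.0854]])

```text
time_s: 2.4
position: [0.601, -0.055, 0.1702]
tool_rot: [[0.141, -0.0, 0.99], [-0.99, -0.0, 0.141], [0.0, -1.0, -0.0]]
ft_force: [0.3, -0.0, 0.8]
grip_width: 0.0851
```

```bash
python3 - <<'E'
from pl import *
p=env.get_image("wrist");cv2.imwrite("pics/w1.png",p["image"][:,:,::-1]);print(p["tool_from_camera"].round(3),p["vfov"],p["cx"],p["cy"])
plan([([.6,-.056,.12],-81.9,2),([.6,-.056,.02],-81.9,5)],.0854)
E
```

```text
[[ 1.    -0.001  0.001 -0.   ]
 [-0.001 -0.261  0.965 -0.141]
 [-0.    -0.965 -0.261  0.067]
 [ 0.     0.     0.     1.   ]] 65.70646984690485 276.6722273872699 207.70762974270755
t 2.45 pos [ 0.603  -0.0517  0.1695] ang -81.78 F [-1.69  3.6  -0.72] w 0.0855
[[[0.002,0.025,-0.002],[0.0,0.1,0.0],0.0854],[[0.002,0.025,-0.002],[-0.1,0.0,-0.1],0.0854],[[0.0,0.02,0.0],[0.0,0.0,0.0],0.0854],[[0.0,0.02,0.0],[0.0,0.0,0.0],0.0854],[[0.0,0.02,0.0],[0.0,0.0,0.0],0.0854],[[0.0,0.02,0.0],[0.0,0.0,0.0],0.0854],[[0.0,0.02,0.0],[0.0,0.0,0.0],0.0854]]
end [ 0.5996 -0.0562  0.0195]
```

View pics/w1.png

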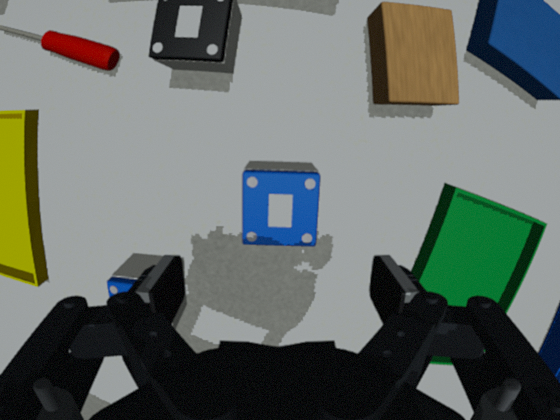

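```bash
cat >> pl.py <<'E'
def wray(p,uv,pos,T,z):
    f=210/np.tan(np.radians(p["vfov"])/2);d=np.array([uv[0]-p["cx"],uv[1]-p["cy"]]);r=np.hypot(*d);th=r/f
    v=np.array([*(d/r*np.sin(th)),np.cos(th)]);M=p["tool_from_camera"]
    o=T@M[:3,3]+pos;w=T@M[:3,:3]@v
    return o+w*(z-o[2])/w[2]
E
python3 - <<'E'
from pl import *
s=env.observe();print(s["time_s"],s["position"],s["qvel"])
s=env.observe();pos,T=np.array(s["position"]),np.array(s["tool_rot"])
p=env.get_image("wrist");cv2.imwrite("pics/w2.png",p["image"][:,:,::-1])
h=cv2.cvtColor(p["image"],cv2.COLOR_RGB2HSV);m=((h[...,0]>100)&(h[...,0]<130)&(h[...,1]>150)&(h[...,2]>60)).astype(np.uint8);m[:, :200]=0;m[:,360:]=0
c=max(cv2.findContours(m,0,2)[0],key=cv2.contourArea);q=cv2.boxPoints(cv2.minAreaRect(c));print(q)
W=np.array([wray(p,u,pos,T,.07) for u in q]);print(W.round(4),W.mean(0).round(4),[np.linalg.norm(W[i]-W[i-1]).round(4) for i in range(4)])
print(np.degrees(np.arctan2(*(W[1]-W[0])[[1,0]])),env.observe()["position"])
E
```

```text
2.45 [ 0.60303535 -0.05169821  0.16951283] [-2.88583729 -1.96157465  4.35011886 -0.54625878 -1.47331796 -5.8007986 ]
[[244.42604 246.49727]
 [247.1603  172.67259]
 [323.27814 175.49178]
 [320.54388 249.31645]]
[[ 0.5699 -0.0304  0.07  ]
 [ 0.6292 -0.0256  0.07  ]
 [ 0.6353 -0.0826  0.07  ]
 [ 0.5761 -0.0912  0.07  ]] [ 0.6026 -0.0574  0.07  ] [np.float64(0.0611), np.float64(0.0595), np.float64(0.0574), np.float64(0.0598)]
4.697684353858298 [ 0.60165736 -0.05339154  0.16954138]
```

Request:
carry_out(plan=[[[0, 0.03, 0.001], [0, 0, 0], 0.0854], [[0, 0.03, 0], [0, 0, 0], 0.0854], [[0, 0.025, 0], [0, 0, 0], 0.0854], [[0, 0.025, 0], [0, 0, 0], 0.0854], [[0, 0.02, 0], [0, 0, 0], 0.0854], [[0, 0.02, 0], [0, 0, 0], 0.0854], [[0, 0, 0], [0, 0, 0], 0.0854]])

```text
time_s: 3.38
position: [0.6002, -0.0562, 0.0193]
tool_rot: [[0.141, -0.003, 0.99], [-0.99, 0.001, 0.141], [-0.001, -1.0, -0.003]]
ft_force: [-0.5, 0.5, 1.1]
grip_width: 0.0855
```

Request:
carry_out(plan=[[[0, 0, 0], [0, 0, 0], 0.04], [[0, 0, 0], [0, 0, 0], 0.04], [[0, 0, 0], [0, 0, 0], 0.04], [[0, 0, 0], [0, 0, 0], 0.04], [[0, 0, 0], [0, 0, 0], 0.04], [[0, 0, 0], [0, 0, 0], 0.04]], force=60)

```text
time_s: 4.12
position: [0.6019, -0.0565, 0.0218]
tool_rot: [[0.141, 0.003, 0.99], [-0.99, -0.001, 0.141], [0.002, -1.0, 0.003]]
ft_force: [1.4, -2.3, 6.7]
grip_width: 0.0593
```

Request:
carry_out(plan=[[[0, -0.005, 0], [0, 0, 0], 0.04], [[0, -0.01, 0], [0, 0, 0], 0.04], [[0, -0.015, 0], [0, 0, 0], 0.04], [[0, -0.015, 0], [0, 0, 0], 0.04], [[0, -0.005, 0], [0, 0, 0], 0.04], [[0, 0, 0], [0, 0, 0], 0.04], [[0, 0, 0], [0, 0, 0], 0.04], [[0, 0, 0], [0, 0, 0], 0.04]])

```text
time_s: 5.12
position: [0.6009, -0.0559, 0.0698]
tool_rot: [[0.141, -0.001, 0.99], [-0.99, 0.0, 0.141], [-0.0, -1.0, -0.001]]
ft_force: [0.6, 0.5, -5.3]
grip_width: 0.0593
```

Request:
carry_out(plan=[[[0, 0, 0], [0, 0, 0], 0.04], [[0, 0, 0], [0, 0, 0], 0.04], [[0, 0, 0], [0, 0, 0], 0.04]])

```text
time_s: 5.5
position: [0.6011, -0.056, 0.0703]
tool_rot: [[0.141, -0.0, 0.99], [-0.99, 0.0, 0.141], [-0.0, -1.0, -0.0]]
ft_force: [-0.1, -0.2, -5.8]
grip_width: 0.0593
```

Request:
carry_out(plan=[[[0, 0, 0], [0, 0, 0], 0.04], [[0, 0, 0], [0, 0, 0], 0.04]])

```text
time_s: 5.75
position: [0.6011, -0.056, 0.0704]
tool_rot: [[0.141, 0.0, 0.99], [-0.99, -0.0, 0.141], [0.0, -1.0, 0.0]]
ft_force: [-0.6, -0.9, -6.2]
grip_width: 0.0595
```

```bash
python3 - <<'E'
from pl import *
p=env.get_image("side");cv2.imwrite("pics/s1.png",p["image"][:,:,::-1])
for i in range(4):
    s=env.observe();print(s["time_s"],np.round(s["position"],4),np.round(s["ft_force"],2)); env.get_image("side")
E
```

```text
5.8 [ 0.6011 -0.056   0.0703] [-0.39  0.2  -6.3 ]
5.85 [ 0.6011 -0.0559  0.0703] [ 0.59 -0.19 -5.7 ]
5.9 [ 0.6011 -0.0559  0.0704] [-0.09 -0.15 -5.65]
5.95 [ 0.6011 -0.0559  0.0704] [ 0.14  0.89 -6.5 ]
```

View pics/s1.png

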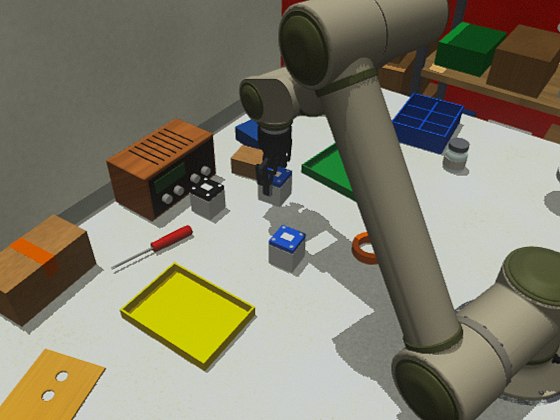

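```bash
sed -i 's/def plan(tgts,jaw):/def plan(tgts,jaw,p=None,ang0=None):/; s/    s=env.observe();p=np.array(s\["position"\]);T=np.array(s\["tool_rot"\])/    s=env.observe();P0=p;p=np.array(s["position"]);T=np.array(s["tool_rot"])/; s/^    rows=\[\]/    if P0 is not None:\n        p=np.array(P0,float);g=np.radians(ang0);X=np.array([np.cos(g),np.sin(g),0]);Y=np.array([0,0,-1.]);T=np.c_[X,Y,np.cross(X,Y)]\n    rows=[]/' pl.py
python3 - <<'E'
from pl import *
plan([([.57,-.301,.085],-96.9,8),([.57,-.301,.045],None,4),([.57,-.301,.027],None,4)],.04,[.6011,-.0559,.0703],-81.9)
E
```

```text
t 6.0 pos [ 0.6011 -0.0559  0.0703] ang -81.9 F [ 0.5   1.01 -6.34] w 0.0599
[[[0.03,-0.002,-0.008],[0.0,1.9,0.0],0.04],[[0.03,-0.002,-0.007],[0.0,1.9,0.0],0.04],[[0.03,-0.002,-0.006],[0.0,1.9,0.0],0.04],[[0.03,-0.002,-0.005],[0.0,1.9,0.0],0.04],[[0.031,-0.002,-0.004],[0.0,1.8,0.0],0.04],[[0.031,-0.002,-0.003],[0.0,1.9,0.0],0.04],[[0.031,-0.001,-0.003],[0.0,1.8,0.0],0.04],[[0.031,-0.002,-0.001],[0.0,1.9,0.0],0.04]]
[[[0.0,0.01,0.0],[0.0,0.0,0.0],0.04],[[0.0,0.01,0.0],[0.0,0.0,0.0],0.04],[[0.0,0.01,0.0],[0.0,0.0,0.0],0.04],[[0.0,0.01,0.0],[0.0,0.0,0.0],0.04],[[0.0,0.005,0.0],[0.0,0.0,0.0],0.04],[[0.0,0.004,0.0],[0.0,0.0,0.0],0.04],[[0.0,0.005,0.0],[0.0,0.0,0.0],0.04],[[0.0,0.004,0.0],[0.0,0.0,0.0],0.04]]
end [ 0.5704 -0.3014  0.0273]
```

Request:
carry_out(plan=[[[0.03, -0.002, -0.008], [0.0, 1.9, 0.0], 0.04], [[0.03, -0.002, -0.007], [0.0, 1.9, 0.0], 0.04], [[0.03, -0.002, -0.006], [0.0, 1.9, 0.0], 0.04], [[0.03, -0.002, -0.005], [0.0, 1.9, 0.0], 0.04], [[0.031, -0.002, -0.004], [0.0, 1.8, 0.0], 0.04], [[0.031, -0.002, -0.003], [0.0, 1.9, 0.0], 0.04], [[0.031, -0.001, -0.003], [0.0, 1.8, 0.0], 0.04], [[0.031, -0.002, -0.001], [0.0, 1.9, 0.0], 0.04]])

```text
time_s: 7.0
position: [0.57, -0.3024, 0.0852]
tool_rot: [[-0.121, -0.0, 0.993], [-0.993, 0.0, -0.121], [-0.0, -1.0, -0.0]]
ft_force: [0.1, 0.5, -5.8]
grip_width: 0.0594
```

Request:
carry_out(plan=[[[0, 0, 0], [0, 0, 0], 0.04], [[0, 0, 0], [0, 0, 0], 0.04], [[0, 0, 0], [0, 0, 0], 0.04], [[0, 0, 0], [0, 0, 0], 0.04]])

```text
time_s: 7.5
position: [0.5705, -0.3008, 0.0854]
tool_rot: [[-0.119, -0.0, 0.993], [-0.993, 0.0, -0.119], [-0.0, -1.0, -0.0]]
ft_force: [0.6, 0.5, -6.8]
grip_width: 0.0595
```

```bash
python3 - <<'E'
from pl import *
for n in ("scene","wrist"):
    p=env.get_image(n);cv2.imwrite(f"pics/{n}2.png",p["image"][:,:,::-1])
s=env.observe();print(np.round(s["position"],4),np.round(s["ft_force"],2))
E
```

```text
[ 0.5705 -0.301   0.0854] [-0.47 -0.1  -6.73]
```

View pics/scene2.png

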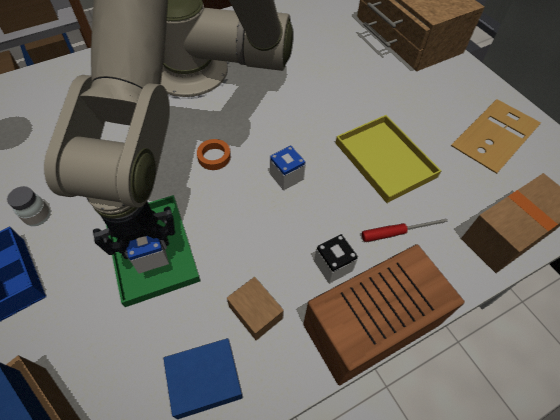

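View pics/wrist2.png

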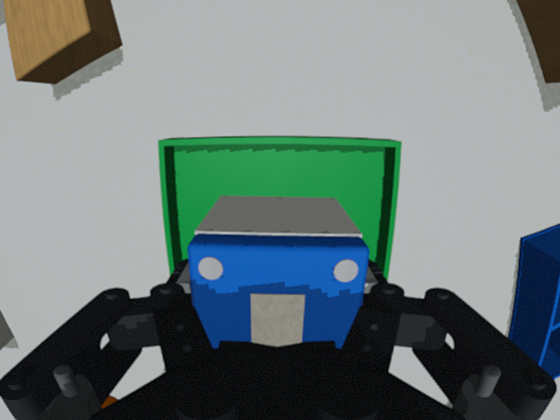

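Box is centred between the tray walls (cols 160–400, box centre about 279). Lowering.

Request:
carry_out(plan=[[[0, 0.01, 0], [0, 0, 0], 0.04], [[0, 0.015, 0], [0, 0, 0], 0.04], [[0, 0.015, 0], [0, 0, 0], 0.04], [[0, 0.01, 0], [0, 0, 0], 0.04], [[0, 0.005, 0], [0, 0, 0], 0.04], [[0, 0.002, 0], [0, 0, 0], 0.04], [[0, 0, 0], [0, 0, 0], 0.04], [[0, 0, 0], [0, 0, 0], 0.04]])

```text
time_s: 8.6
position: [0.5705, -0.3016, 0.0288]
tool_rot: [[-0.12, 0.001, 0.993], [-0.993, -0.001, -0.12], [0.0, -1.0, 0.001]]
ft_force: [0.2, -0.2, -6.5]
grip_width: 0.0592
```

Request:
carry_out(plan=[[[0, 0.001, 0], [0, 0, 0], 0.04], [[0, 0, 0], [0, 0, 0], 0.04], [[0, 0, 0], [0, 0, 0], 0.04]])

```text
time_s: 8.98
position: [0.5704, -0.3015, 0.0274]
tool_rot: [[-0.12, 0.0, 0.993], [-0.993, -0.0, -0.12], [0.0, -1.0, 0.0]]
ft_force: [-0.4, 0.6, -6.1]
grip_width: 0.0593
```

Request:
carry_out(plan=[[[0, 0.001, 0], [0, 0, 0], 0.04], [[0, 0, 0], [0, 0, 0], 0.04], [[0, 0, 0], [0, 0, 0], 0.04]])

```text
time_s: 9.35
position: [0.5703, -0.3014, 0.0263]
tool_rot: [[-0.12, -0.0, 0.993], [-0.993, 0.0, -0.12], [-0.0, -1.0, -0.0]]
ft_force: [0.1, -0.3, -6.0]
grip_width: 0.0596
```

Request:
carry_out(plan=[[[0, 0.001, 0], [0, 0, 0], 0.04], [[0, 0, 0], [0, 0, 0], 0.04], [[0, 0, 0], [0, 0, 0], 0.04]])

```text
time_s: 9.72
position: [0.5704, -0.3015, 0.0259]
tool_rot: [[-0.12, 0.0, 0.993], [-0.993, -0.0, -0.12], [0.0, -1.0, 0.0]]
ft_force: [-2.2, 2.4, 1.6]
grip_width: 0.0596
```

Request:
carry_out(plan=[[[0, 0.001, 0], [0, 0, 0], 0.04], [[0, 0, 0], [0, 0, 0], 0.04], [[0, 0, 0], [0, 0, 0], 0.04]])

```text
time_s: 10.1
position: [0.5704, -0.3015, 0.0258]
tool_rot: [[-0.12, 0.001, 0.993], [-0.993, -0.001, -0.12], [0.001, -1.0, 0.001]]
ft_force: [-5.8, 3.1, 10.1]
grip_width: 0.0598
```

Request:
carry_out(plan=[[[0, -0.001, 0], [0, 0, 0], 0.065], [[0, 0, 0], [0, 0, 0], 0.0854], [[0, 0, 0], [0, 0, 0], 0.0854], [[0, 0, 0], [0, 0, 0], 0.0854], [[0, 0, 0], [0, 0, 0], 0.0854]])

```text
time_s: 10.72
position: [0.5704, -0.3015, 0.0252]
tool_rot: [[-0.12, -0.0, 0.993], [-0.993, 0.0, -0.12], [-0.0, -1.0, -0.0]]
ft_force: [-0.5, -0.0, -0.6]
grip_width: 0.0854
```

Request:
carry_out(plan=[[[0, -0.01, 0], [0, 0, 0], 0.0854], [[0, -0.02, 0], [0, 0, 0], 0.0854], [[0, -0.03, 0], [0, 0, 0], 0.0854], [[0, -0.03, 0], [0, 0, 0], 0.0854], [[0, -0.03, 0], [0, 0, 0], 0.0854], [[0, -0.02, 0], [0, 0, 0], 0.0854]])

```text
time_s: 11.48
position: [0.5706, -0.3016, 0.1678]
tool_rot: [[-0.12, 0.002, 0.993], [-0.993, -0.002, -0.12], [0.001, -1.0, 0.002]]
ft_force: [-0.7, -0.0, 0.5]
grip_width: 0.0852
```

```bash
python3 - <<'E'
from pl import *
plan([([.4825,.0635,.165],-85.3,12)],.0854,[.5704,-.3014,.1644],-96.9)
E
```

```text
t 11.47 pos [ 0.5706 -0.3016  0.1678] ang -96.9 F [-0.74 -0.    0.53] w 0.0852
[[[-0.029,0.0,-0.011],[0.0,-1.0,0.0],0.0854],[[-0.03,0.0,-0.01],[0.0,-1.0,0.0],0.0854],[[-0.03,0.0,-0.01],[0.0,-1.0,0.0],0.0854],[[-0.03,0.0,-0.009],[0.0,-1.0,0.0],0.0854],[[-0.03,0.0,-0.009],[0.0,-1.0,0.0],0.0854],[[-0.03,0.0,-0.008],[0.0,-0.9,0.0],0.0854],[[-0.03,0.0,-0.008],[0.0,-1.0,0.0],0.0854],[[-0.03,0.0,-0.007],[0.0,-0.9,0.0],0.0854]]
[[[-0.031,0.0,-0.007],[0.0,-1.0,0.0],0.0854],[[-0.031,0.0,-0.007],[0.0,-0.9,0.0],0.0854],[[-0.03,0.0,-0.006],[0.0,-1.0,0.0],0.0854],[[-0.031,-0.001,-0.005],[0.0,-0.9,0.0],0.0854]]
end [0.4828 0.0636 0.1654]
```

Request:
carry_out(plan=[[[-0.029, 0.0, -0.011], [0.0, -1.0, 0.0], 0.0854], [[-0.03, 0.0, -0.01], [0.0, -1.0, 0.0], 0.0854], [[-0.03, 0.0, -0.01], [0.0, -1.0, 0.0], 0.0854], [[-0.03, 0.0, -0.009], [0.0, -1.0, 0.0], 0.0854], [[-0.03, 0.0, -0.009], [0.0, -1.0, 0.0], 0.0854], [[-0.03, 0.0, -0.008], [0.0, -0.9, 0.0], 0.0854], [[-0.03, 0.0, -0.008], [0.0, -1.0, 0.0], 0.0854], [[-0.03, 0.0, -0.007], [0.0, -0.9, 0.0], 0.0854]])

```text
time_s: 12.48
position: [0.5125, -0.0574, 0.1661]
tool_rot: [[0.016, 0.001, 1.0], [-1.0, -0.0, 0.016], [0.0, -1.0, 0.001]]
ft_force: [0.3, -0.3, -0.2]
grip_width: 0.0854
```

Request:
carry_out(plan=[[[-0.031, 0.0, -0.007], [0.0, -1.0, 0.0], 0.0854], [[-0.031, 0.0, -0.007], [0.0, -0.9, 0.0], 0.0854], [[-0.03, 0.0, -0.006], [0.0, -1.0, 0.0], 0.0854], [[-0.031, -0.001, -0.005], [0.0, -0.9, 0.0], 0.0854], [[0, 0, 0], [0, 0, 0], 0.0854], [[0, 0, 0], [0, 0, 0], 0.0854], [[0, 0, 0], [0, 0, 0], 0.0854]])

```text
time_s: 13.35
position: [0.483, 0.0627, 0.1665]
tool_rot: [[0.081, 0.0, 0.997], [-0.997, -0.0, 0.081], [0.0, -1.0, 0.0]]
ft_force: [-0.3, 0.8, -0.4]
grip_width: 0.0854
```

```bash
python3 - <<'E'
from pl import *
s=env.observe();pos,T=np.array(s["position"]),np.array(s["tool_rot"]);print(pos)
p=env.get_image("wrist");cv2.imwrite("pics/w3.png",p["image"][:,:,::-1])
h=cv2.cvtColor(p["image"],cv2.COLOR_RGB2HSV);m=((h[...,0]>100)&(h[...,0]<130)&(h[...,1]>150)&(h[...,2]>60)).astype(np.uint8);m[:, :200]=0;m[:,360:]=0
c=max(cv2.findContours(m,0,2)[0],key=cv2.contourArea);q=cv2.boxPoints(cv2.minAreaRect(c));print(q)
W=np.array([wray(p,u,pos,T,.07) for u in q]);print(W.mean(0).round(4),[np.linalg.norm(W[i]-W[i-1]).round(4) for i in range(4)],[(np.degrees(np.arctan2(*(W[i]-W[i-1])[[1,0]]))%90).round(1) for i in range(4)])
p=env.get_image("scene");cv2.imwrite("pics/scene3.png",p["image"][:,:,::-1])
E
```

```text
[0.48304018 0.06273522 0.16645562]
[[238.9098  172.04684]
 [315.95273 170.87952]
 [317.08655 245.71082]
 [240.04361 246.87814]]
[0.4844 0.0617 0.07  ] [np.float64(0.0595), np.float64(0.0572), np.float64(0.0595), np.float64(0.0609)] [np.float64(3.7), np.float64(5.5), np.float64(7.3), np.float64(5.5)]
```

View pics/w3.png

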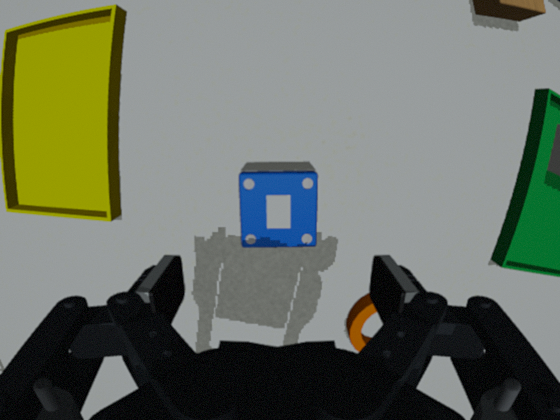

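View pics/scene3.png

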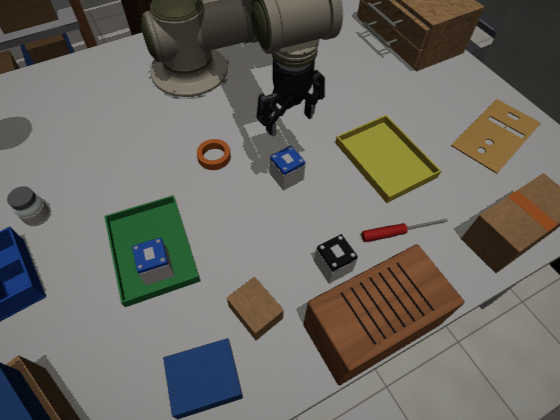

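Request:
carry_out(plan=[[[0, 0.03, 0.001], [0, 0, 0], 0.0854], [[0, 0.03, 0], [0, 0, 0], 0.0854], [[0, 0.025, 0], [0, 0, 0], 0.0854], [[0, 0.025, 0], [0, 0, 0], 0.0854], [[0, 0.02, 0], [0, 0, 0], 0.0854], [[0, 0.016, 0], [0, 0, 0], 0.0854], [[0, 0, 0], [0, 0, 0], 0.0854]])

```text
time_s: 14.32
position: [0.4834, 0.0633, 0.0195]
tool_rot: [[0.081, -0.002, 0.997], [-0.997, 0.0, 0.081], [-0.0, -1.0, -0.002]]
ft_force: [0.2, 0.4, 0.6]
grip_width: 0.0853
```

Request:
carry_out(plan=[[[0, 0, 0], [0, 0, 0], 0.04], [[0, 0, 0], [0, 0, 0], 0.04], [[0, 0, 0], [0, 0, 0], 0.04], [[0, 0, 0], [0, 0, 0], 0.04], [[0, 0, 0], [0, 0, 0], 0.04], [[0, 0, 0], [0, 0, 0], 0.04]], force=60)

```text
time_s: 15.08
position: [0.4844, 0.0635, 0.0212]
tool_rot: [[0.082, 0.002, 0.997], [-0.997, -0.0, 0.082], [0.001, -1.0, 0.002]]
ft_force: [-1.1, -0.4, 6.8]
grip_width: 0.0594
```

Request:
carry_out(plan=[[[0, -0.005, 0], [0, 0, 0], 0.04], [[0, -0.01, 0], [0, 0, 0], 0.04], [[0, -0.015, 0], [0, 0, 0], 0.04], [[0, -0.015, 0], [0, 0, 0], 0.04], [[0, -0.005, 0], [0, 0, 0], 0.04], [[0, 0, 0], [0, 0, 0], 0.04], [[0, 0, 0], [0, 0, 0], 0.04], [[0, 0, 0], [0, 0, 0], 0.04]])

```text
time_s: 16.08
position: [0.4835, 0.0636, 0.0699]
tool_rot: [[0.082, -0.001, 0.997], [-0.997, 0.0, 0.082], [-0.0, -1.0, -0.001]]
ft_force: [-0.0, 0.6, -1.5]
grip_width: 0.0591
```

Request:
carry_out(plan=[[[0, 0, 0], [0, 0, 0], 0.04], [[0, 0, 0], [0, 0, 0], 0.04], [[0, 0, 0], [0, 0, 0], 0.04], [[0, 0, 0], [0, 0, 0], 0.04]])

```text
time_s: 16.58
position: [0.4837, 0.0636, 0.0703]
tool_rot: [[0.082, -0.0, 0.997], [-0.997, -0.0, 0.082], [0.0, -1.0, -0.0]]
ft_force: [0.3, -0.6, -1.3]
grip_width: 0.0594
```

```bash
python3 - <<'E'
from pl import *
p=env.get_image("side");cv2.imwrite("pics/s4.png",p["image"][:,:,::-1])
for i in range(5):
    s=env.observe();print(s["time_s"],np.round(s["position"],4),np.round(s["ft_force"],2)); env.get_image("side")
E
```

```text
16.625 [0.4837 0.0636 0.0703] [ 0.46 -0.75 -2.16]
16.675 [0.4838 0.0636 0.0703] [ 1.33 -0.59 -0.92]
16.725 [0.4837 0.0636 0.0703] [-0.1   0.58 -2.21]
16.775 [0.4837 0.0636 0.0704] [ 0.29 -0.87 -1.17]
16.825 [0.4837 0.0636 0.0703] [-0.73 -0.25 -1.09]
```

View pics/s4.png

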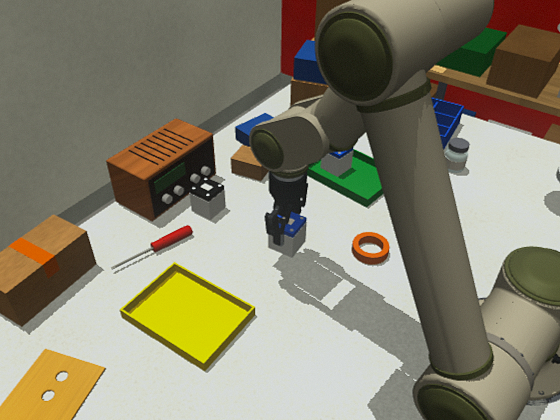

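The unit is lifted clear of the bench (lid near 290,220) and weighs about 1.4 N, so it is empty and goes to the yellow tray.

```bash
python3 - <<'E'
from pl import *
plan([([.551,.310,.085],-88.8,8)],.04,[.4837,.0636,.0703],-85.3)
E
```

```text
t 16.88 pos [0.4837 0.0636 0.0703] ang -85.3 F [-1.06 -0.46 -1.51] w 0.0591
[[[-0.03,-0.002,0.011],[0.0,0.4,0.0],0.04],[[-0.03,-0.002,0.011],[0.0,0.4,0.0],0.04],[[-0.03,-0.002,0.01],[0.0,0.4,0.0],0.04],[[-0.03,-0.002,0.01],[0.0,0.5,0.0],0.04],[[-0.03,-0.002,0.01],[0.0,0.4,0.0],0.04],[[-0.031,-0.002,0.01],[0.0,0.5,0.0],0.04],[[-0.031,-0.001,0.01],[0.0,0.4,0.0],0.04],[[-0.03,-0.002,0.009],[0.0,0.5,0.0],0.04]]
end [0.551  0.3098 0.0853]
```

Request:
carry_out(plan=[[[-0.03, -0.002, 0.011], [0.0, 0.4, 0.0], 0.04], [[-0.03, -0.002, 0.011], [0.0, 0.4, 0.0], 0.04], [[-0.03, -0.002, 0.01], [0.0, 0.4, 0.0], 0.04], [[-0.03, -0.002, 0.01], [0.0, 0.5, 0.0], 0.04], [[-0.03, -0.002, 0.01], [0.0, 0.4, 0.0], 0.04], [[-0.031, -0.002, 0.01], [0.0, 0.5, 0.0], 0.04], [[-0.031, -0.001, 0.01], [0.0, 0.4, 0.0], 0.04], [[-0.03, -0.002, 0.009], [0.0, 0.5, 0.0], 0.04]])

```text
time_s: 17.88
position: [0.5511, 0.3109, 0.0852]
tool_rot: [[0.021, -0.0, 1.0], [-1.0, -0.0, 0.021], [0.0, -1.0, -0.0]]
ft_force: [0.6, -0.0, -0.4]
grip_width: 0.0594
```

Request:
carry_out(plan=[[[0, 0, 0], [0, 0, 0], 0.04], [[0, 0, 0], [0, 0, 0], 0.04], [[0, 0, 0], [0, 0, 0], 0.04], [[0, 0, 0], [0, 0, 0], 0.04]])

```text
time_s: 18.38
position: [0.551, 0.3092, 0.0854]
tool_rot: [[0.02, -0.0, 1.0], [-1.0, -0.0, 0.02], [0.0, -1.0, -0.0]]
ft_force: [1.0, -0.4, -1.8]
grip_width: 0.0594
```

```bash
python3 - <<'E'
from pl import *
p=env.get_image("wrist");cv2.imwrite(f"pics/w5.png",p["image"][:,:,::-1])
f=[]
for i in range(5):
    s=env.observe();f.append(s["ft_force"][2]);env.get_image("wrist")
print(np.round(s["position"],4),np.mean(f))
E
```

```text
[0.551  0.3097 0.0853] -1.088540476637273
```

View pics/w5.png

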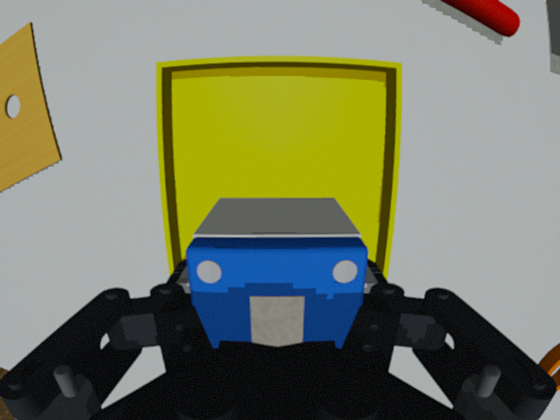

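The box is centred over the yellow tray (walls at columns 158–402, box about 277). Lowering as before.

Request:
carry_out(plan=[[[0, 0.01, 0], [0, 0, 0], 0.04], [[0, 0.015, 0], [0, 0, 0], 0.04], [[0, 0.015, 0], [0, 0, 0], 0.04], [[0, 0.01, 0], [0, 0, 0], 0.04], [[0, 0.005, 0], [0, 0, 0], 0.04], [[0, 0.003, 0], [0, 0, 0], 0.04], [[0, 0, 0], [0, 0, 0], 0.04], [[0, 0, 0], [0, 0, 0], 0.04]])

```text
time_s: 19.68
position: [0.5512, 0.3099, 0.0277]
tool_rot: [[0.021, 0.001, 1.0], [-1.0, 0.0, 0.021], [-0.0, -1.0, 0.001]]
ft_force: [0.3, 0.2, -1.0]
grip_width: 0.0592
```

Request:
carry_out(plan=[[[0, 0.001, 0], [0, 0, 0], 0.04], [[0, 0, 0], [0, 0, 0], 0.04], [[0, 0, 0], [0, 0, 0], 0.04]])

```text
time_s: 20.05
position: [0.551, 0.3098, 0.0264]
tool_rot: [[0.021, 0.0, 1.0], [-1.0, 0.0, 0.021], [-0.0, -1.0, 0.0]]
ft_force: [0.8, -0.3, -1.2]
grip_width: 0.0593
```

Request:
carry_out(plan=[[[0, 0.001, 0], [0, 0, 0], 0.04], [[0, 0, 0], [0, 0, 0], 0.04], [[0, 0, 0], [0, 0, 0], 0.04]])

```text
time_s: 20.42
position: [0.551, 0.3098, 0.0253]
tool_rot: [[0.021, 0.0, 1.0], [-1.0, 0.0, 0.021], [-0.0, -1.0, 0.0]]
ft_force: [-0.6, 0.0, -1.2]
grip_width: 0.0592
```

Request:
carry_out(plan=[[[0, 0.001, 0], [0, 0, 0], 0.04], [[0, 0, 0], [0, 0, 0], 0.04], [[0, 0, 0], [0, 0, 0], 0.04]])

```text
time_s: 20.8
position: [0.551, 0.3098, 0.0253]
tool_rot: [[0.021, 0.001, 1.0], [-1.0, 0.0, 0.021], [-0.0, -1.0, 0.001]]
ft_force: [-2.7, -0.3, 6.5]
grip_width: 0.0595
```

Request:
carry_out(plan=[[[0, 0.001, 0], [0, 0, 0], 0.04], [[0, 0, 0], [0, 0, 0], 0.04], [[0, 0, 0], [0, 0, 0], 0.04]])

```text
time_s: 21.18
position: [0.551, 0.3098, 0.0253]
tool_rot: [[0.021, 0.001, 1.0], [-1.0, 0.0, 0.021], [-0.0, -1.0, 0.001]]
ft_force: [-6.4, -1.8, 13.9]
grip_width: 0.0595
```

Request:
carry_out(plan=[[[0, -0.001, 0], [0, 0, 0], 0.065], [[0, 0, 0], [0, 0, 0], 0.0854], [[0, 0, 0], [0, 0, 0], 0.0854], [[0, 0, 0], [0, 0, 0], 0.0854], [[0, 0, 0], [0, 0, 0], 0.0854]])

```text
time_s: 21.8
position: [0.551, 0.3098, 0.0242]
tool_rot: [[0.021, -0.0, 1.0], [-1.0, -0.0, 0.021], [0.0, -1.0, -0.0]]
ft_force: [0.2, -0.1, 0.4]
grip_width: 0.0851
```

Request:
carry_out(plan=[[[0, -0.01, 0], [0, 0, 0], 0.0854], [[0, -0.02, 0], [0, 0, 0], 0.0854], [[0, -0.03, 0], [0, 0, 0], 0.0854], [[0, -0.03, 0], [0, 0, 0], 0.0854], [[0, -0.03, 0], [0, 0, 0], 0.0854], [[0, -0.02, 0], [0, 0, 0], 0.0854], [[0.03, 0, -0.02], [0, 0, 0], 0.0854], [[0.03, 0, -0.02], [0, 0, 0], 0.0854]])

```text
time_s: 22.8
position: [0.5118, 0.2484, 0.1651]
tool_rot: [[0.022, 0.001, 1.0], [-1.0, 0.0, 0.022], [-0.0, -1.0, 0.001]]
ft_force: [-0.0, -1.0, 0.1]
grip_width: 0.0855
```

Request:
carry_out(plan=[[[0.03, 0, -0.02], [0, 0, 0], 0.0854], [[0.03, 0, -0.02], [0, 0, 0], 0.0854], [[0.03, 0, -0.02], [0, 0, 0], 0.0854], [[0, 0, 0], [0, 0, 0], 0.0854], [[0, 0, 0], [0, 0, 0], 0.0854], [[0, 0, 0], [0, 0, 0], 0.0854], [[0, 0, 0], [0, 0, 0], 0.0854]])

```text
time_s: 23.68
position: [0.4544, 0.1582, 0.1642]
tool_rot: [[0.022, -0.0, 1.0], [-1.0, 0.0, 0.022], [-0.0, -1.0, -0.0]]
ft_force: [0.2, 0.4, 0.3]
grip_width: 0.0856
```

```bash
python3 - <<'E'
from pl import *
d={}
for n in("scene","side"):
    p=env.get_image(n);d[n]=(p,env.outline_of("unit_a",p));cv2.imwrite(f"pics/{n}9.png",p["image"][:,:,::-1])
    print([(q["pixel"],q["conf"]) for q in d[n][1]])
a,A=d["scene"];b,B=d["side"]
for i in A[:3]:
    for j in B[:3]:
        X=tri(a,i["pixel"][::-1],b,j["pixel"][::-1])
        if 0<X[2]<.09:
            r=fit((.06,.06,.07),[(a,i["mask"].astype(np.float32)),(b,j["mask"].astype(np.float32))],X-[0,0,.04]);print(X.round(3),r.x.round(4),r.fun)
s=env.observe();print(s["time_s"],s["position"],s["ft_force"])
E
```

```text
[([148.4, 388.4], 0.83)]
[([160.2, 335.8], 0.85), ([304.4, 186.3], 0.76)]
[0.549 0.311 0.041] [0.5478 0.3107 0.0054 0.0523] 0.11575505137443542
23.875 [0.45424177 0.15793352 0.16425096] [ 0.65352257 -1.12046028 -0.39762282]
```

View pics/scene9.png

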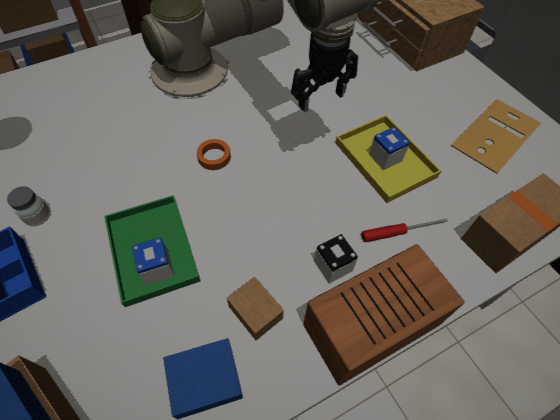

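View pics/side9.png

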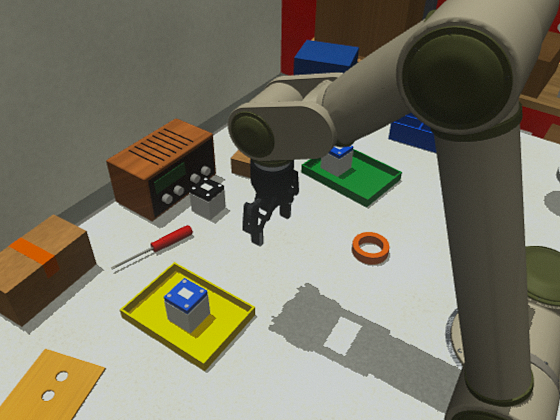

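Both stand upright in their trays: in the scene view, one in green at about (150,258) and one in yellow at about (390,148). The arm is clear of everything. Handing in.

```bash
python3 -c "
from rig import env
print(env.close_job())"
```

```text
the job is handed in; nothing more can be done
None
```

I lifted both blue-lidded housings, weighed them, set each one down in the matching tray and handed the job in at about 24 s of the 59 s allowed.

| Housing | First position (x, y in m) | Force when lifted | Verdict | Placed in |
|---|---|---|---|---|
| First | 0.60, -0.056 | about 6 N | full | green tray, about 50 mm along the tray's x from its centre |
| Second | 0.483, 0.063 | about 1.1–1.4 N | empty | yellow tray, at its centre |

I lowered each one in 1 mm steps until the force reading showed it touching the tray floor, then let go.

**Last checks:**
- **Yellow tray:** a fit from two views put the housing at (0.548, 0.311) m with its underside at about 5 mm, as it should be on the floor.
- **Green tray:** in the last scene picture the network missed this housing, so I have no final two-view fit for it. Both pictures show it standing upright well inside the tray. It was let go with the gripper at (0.570, -0.3015) m after the floor contact was felt.
- **Arm:** it ended open and clear of everything.

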